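# Put three control devices back into their own fixture trays

## Task

The three control devices on the raised wooden board are each in the wrong tray. Move every device into the tray made for its shape (the breaker into the narrow tray, the contactor into the wide one, the long module into the long one), standing upright and flat on the tray floor and turned to fit, parking one on the rubber pad or another free spot while you swap them. Leave the relay, the gland and the plug that lie between the trays where they are.

Things in the scene. Friction and masses are not known exactly. Their poses are not given: they have to be found in the camera images.
- breaker: Loose. Circuit breaker, pale grey: thin upright slab with stepped top and small toggle, 18 mm (its x) x 84 mm (its y) x 66 mm high, 0.11 kg. Above 44 mm only the middle 44 mm is left (18 mm thick, to 56 mm), then an 8 mm toggle. Origin: centre of underside, z up. Grip across x at its middle, 30 to 50 mm above its underside. Starts in the wide tray, on its floor.
- contactor: Loose. Light grey contactor block with stepped screw terminals, 75 mm (its x) x 45 mm (its y) x 66 mm high, 0.22 kg. Origin: centre of underside, z up. Sides upright, full 45 mm apart up to about 60 mm height at mid-length: grip there across y. Starts in the long tray, on its floor.
- module: Loose. Plain block-shaped controller module, black with a pale and teal top face, standing upright: 100 mm (its x) x 41 mm (its y) x 69 mm high; about 0.24 kg. Origin: centre of its underside, z up. Grip across its 41 mm (y), at its middle. Too wide for the narrow tray: it starts standing on that tray's rims, its underside 14 mm above the board.
- narrow_tray: Fixed. Grey open tray, inside 98 (its x) x 32 mm (its y), floor 4 mm thick, walls 6 mm thick, rims 14 mm above its underside; a 12 mm screw ear, 22 mm wide, at each x end. Origin: centre of underside, on the work board (top at z = 0.085); z up. The breaker belongs in it, its 84 mm length (breaker y) along tray x, either way round.
- wide_tray: Fixed. Grey open tray for the contactor: inside 89 mm (its x) x 59 mm (its y); floor, walls, rims, ears and origin as for the narrow tray. The contactor belongs in it with its 75 mm length (contactor x) along tray x, either way round. Left of the board (y over 0.15) stands fixed equipment up to 0.23 m high, right of it (y under -0.18) up to 0.10 m: keep clear.
- long_tray: Fixed. Grey open tray for the module: inside 114 mm (its x) x 55 mm (its y); floor, walls, rims, ears and origin as for the narrow tray. The module belongs in it with its 100 mm length (module x) along tray x, either way round.
- pad: Fixed. Flat black rubber pad, 120 mm (its x) x 70 mm (its y) x 3 mm, empty: a free spot to park a device upright. Origin: centre of underside, on the board (z = 0.085). The three trays and the pad form two rows of two, about 155 mm apart in x and 150 mm in y, in any arrangement, their x axes within 10 degrees of world x.
- relay: Loose bystander, to be left alone. Small pale plug-in relay, 21 x 27 x 32 mm high, standing on the board near its front edge, midway between left and right trays. Origin: centre of its underside.
- gland: Loose bystander, to be left alone. Small pale plastic cable gland, 20 x 23 x 30 mm high, standing at the middle of the board between the four places. Origin: centre of its underside.
- plug: Loose bystander, to be left alone. Small green connector plug, 15 x 40 x 16 mm high, lying near the back edge of the board, midway between left and right trays. Origin: centre of its underside.
Things that resemble listed ones, but are neither listed nor needed, are in the scene too. What is shaped like the breaker but purple is not meant.

How it is judged (in metres and radians):
At the end, for the whole second after the job is handed in: Breaker in the narrow tray, contactor in the wide tray, module in the long tray: each flat on the tray floor (within 3.5 mm), within 14 mm of the tray's centre, upright within 0.1 rad, lengthwise within 0.3 rad, at rest. Relay, gland and plug within 15 mm of their starts (horizontal distance between breaker and narrow_tray below 0.014 m and z of breaker in the frame of narrow_tray between 0 and 0.0075 m and angle between each of breaker, contactor, module's own z axis and vertical below 0.1 rad and angle between the y axis of breaker and the x axis of narrow_tray, either way round below 0.3 rad and linear speed of each of breaker, contactor, module below 0.02 m/s and horizontal distance between contactor and wide_tray below 0.014 m and z of contactor in the frame of wide_tray between 0 and 0.0075 m and angle between the x axis of contactor and the x axis of wide_tray, either way round below 0.3 rad and horizontal distance between module and long_tray below 0.014 m and z of module in the frame of long_tray between 0 and 0.0075 m and angle between the x axis of module and the x axis of long_tray, either way round below 0.3 rad and distance of each of relay, gland, plug from where it was at the start of the episode below 0.015 m); the robot touches nothing.
It fails at once if the relay is pushed out of its place (distance of relay from where it was at the start of the episode above 0.015 m).
It fails at once if the gland is pushed out of its place (distance of gland from where it was at the start of the episode above 0.015 m).
It fails at once if the plug is pushed out of its place (distance of plug from where it was at the start of the episode above 0.015 m).
It also fails if it takes over 109 s, if anything falls off the work surface, if the arm or the gripper's body presses on something with over 40 N, if the wrist force passes 120 N, or if a joint passes its speed limit or range.

## Robot

A 6-joint arm with a two-finger parallel gripper is mounted at the origin on a cart in front of the work surface, level with it; the furniture and walls round the work are solid. World frame = base frame: x ahead of the robot, y to its left, z up, the work surface at z = 0. Lengths are in mm, angles in degrees, forces in N, time in s.
With the tool pointing down it reaches from about 300 to 850 mm from the base axis. Payload 4.2 kg.
Tool frame: the origin (TCP) lies midway between the tips of the shut fingers; the grasp point (between the pads) lies 19 mm behind it; z points along the fingers, y is the line along which they close (so a half turn about z gives the same grasp; the last joint's range is limited). The gripper opens to 91 mm and grips with 3 to 60 N. Pads are 32 mm wide; open, the fingers measure 118 mm over their backs; the gripper's body (76 mm by 178 mm) begins 60 mm behind the grasp point.
Start: joints at [-72.823, 18.312, 89.639, -0, 72.044, -1.146], TCP at [180.77, -545.862, 213.976] pointing down, gripper open.
Joint ranges: [-177.97, 177.97], [-48.28, 115.42], [12.27, 149.76], [-77.06, 257.06], [2.81, 150.46], [-146.56, 146.56]. Speed limits (degrees/s): [147.25, 147.25, 180, 180, 180, 180].

## Interface

Orientations are given as [roll, pitch, yaw] about the fixed x, y, z axes, in that order (R = Rz(yaw) Ry(pitch) Rx(roll)).
In Python, from workcell import state, grab_frame, camera_model, job_done gives the robot as it stands.
- The arm moves only by the tool pendant, called after "Emit:" as a command line: name --argument value ..., lists and objects as JSON in quotes. Schema: {"type":"object","properties":{"moves":{"type":"array","items":{"type":"array","prefixItems":[{"type":"array","items":{"type":"number"},"minItems":3,"maxItems":3},{"type":"array","items":{"type":"number"},"minItems":3,"maxItems":3}],"minItems":2,"maxItems":2},"minItems":1,"maxItems":8},"jaw":{"type":"number"},"grip_force":{"type":"number"},"only":{"type":"string"},"quiet":{"type":"boolean"},"lines":{"type":"string"}},"required":["moves"],"additionalProperties":false}. moves is a list of rows, 1 to 8 of them, each written [[dx, dy, dz], [rx, ry, rz]]: dx, dy, dz in mm, then a rotation vector rx, ry, rz in degrees; each row shifts and turns the commanded pose from where the row before left it, along the tool's axes as they then stand; what a row does not reach is not made up. A row lasts 1/10 s, in which the tool goes at most 50 mm and 8.59 degrees, less where a joint would pass 70% of its speed; a pose out of reach is approached as far as the arm can. jaw is the finger opening in mm, set as the call begins (left out keeps the last). The fingers move at their own pace and stop on an object; grip_force is the grip in N (left out, the last holds). Time passes only in rows, so rows that do not move let the fingers close. The tool returns the time, the measured TCP pose, the force, the opening and the grip force at its end. only (a regular expression) keeps the lines of the reply that match it, lines (a string "A,B") keeps lines A to B, and quiet returns only ok. Input that does not fit is refused with a message, and nothing moves.
- state(): the state, without advancing time (a new reading comes with each control period).
- grab_frame(name): name is "scene" or "side" or "wrist"; returns the picture (480x640x3 uint8, blue, green, red); there is no depth.
- camera_model(name): a dict with "fx", "fy", "cx", "cy" (pixels), "T" (4x4, takes a point from camera to world coordinates). Camera axes: x right, y up, looking along -z (the intrinsics and any distortion apply to the point x, -y, -z); pixel columns grow to the right and rows downward; lengths in mm; the calibration is good to about 2 mm. The wrist camera is an equidistant fisheye: a pixel r from the principal point sees the ray r / f radians off the axis. A picture is of the moment at which its call begins: read the wrist's pose just before it. camera_model takes no time and is no camera call; for the wrist camera it gives the pose at the moment of the call.
- job_done(): hands the job in; it is judged then, once.
The state is a dict: "time_s": time; "qpos": joint angles; "qvel": joint speeds; "effort": joint torques, N m; "ee_pos": TCP position; "ee_rot": TCP orientation; "force": force on the tool from outside, world axes, zero at the start; "torque": the same for the moment, N m; "gripper_width": finger opening in mm; "gripper_force": force on a finger pad.
Only numpy, scipy, OpenCV 4.12 (cv2) and the standard library are available. Lean on these libraries where they do the work, as an engineer would, in place of code of your own. Each camera call takes 0.05 s, during which the arm holds its last target. There are 200 camera calls.

## Working session

There is one attempt and no reset: what is moved stays moved. The work goes in short steps, Python scripts to look and compute and a tool call to move; the robot and the scene stay as the last step left them, time stands still between calls to the robot, and variables do not carry over. Pictures are saved under pics/ and viewed, at most 14 in all, crops included, and the job is handed in when it is done.

```bash
mkdir -p pics; cat > h.py <<'E'
import numpy as np,cv2
from workcell import state,grab_frame,camera_model
def ray(m,u,v,fish=False):
    x=(u-m["cx"])/m["fx"];y=(v-m["cy"])/m["fy"]
    if fish:
        t=np.hypot(x,y);s=np.sin(t)/t if t>1e-9 else 1
        d=np.array([x*s,-y*s,-np.cos(t)])
    else: d=np.array([x,-y,-1.])
    T=np.array(m["T"]);return T[:3,3],T[:3,:3]@d
def onz(m,u,v,z,fish=False):
    o,d=ray(m,u,v,fish);return o+d*(z-o[2])/d[2]
def proj(m,p,fish=False):
    T=np.array(m["T"]);c=T[:3,:3].T@(np.array(p,float)-T[:3,3]);x,y,z=c[0],-c[1],-c[2]
    if fish:
        r=np.hypot(x,y);t=np.arctan2(r,z);x,y=x/r*t,y/r*t
    else: x,y=x/z,y/z
    return np.array([m["fx"]*x+m["cx"],m["fy"]*y+m["cy"]])
E
python3 - <<'E'
from h import *
for n in("scene","side","wrist"):
    m=camera_model(n);cv2.imwrite(f"pics/{n}0.png",grab_frame(n));print(n,{k:(np.round(v,3).tolist()) for k,v in m.items() if not isinstance(v,str)})
print(state())
E
```

```text
scene {'fx': 492.318, 'fy': 492.318, 'cx': 318.096, 'cy': 242.456, 'T': [[0.577, 0.46, -0.674, 59.619], [-0.816, 0.341, -0.466, -386.814], [0.016, 0.82, 0.573, 575.338], [0.0, 0.0, 0.0, 1.0]]}
side {'fx': 592.495, 'fy': 592.495, 'cx': 317.583, 'cy': 228.441, 'T': [[-1.0, -0.004, 0.023, 656.594], [0.02, -0.641, 0.768, 694.875], [0.011, 0.768, 0.64, 652.123], [0.0, 0.0, 0.0, 1.0]]}
wrist {'fx': 371.648, 'fy': 371.648, 'cx': 317.563, 'cy': 235.383, 'T': [[0.313, 0.916, 0.253, 252.692], [-0.95, 0.302, 0.081, -521.418], [-0.002, -0.265, 0.964, 384.142], [0.0, 0.0, 0.0, 1.0]]}
{'time_s': 0.15, 'qpos': array([-7.28222197e+01,  1.83400046e+01,  8.96895641e+01,  1.19829275e-03,
        7.20437350e+01, -1.14669222e+00]), 'qvel': array([ 0.02417899, -0.19981757, -0.23936619,  0.05816211,  0.14864725,
       -0.04406641]), 'effort': array([ 3.90652289e-06, -4.12773585e+01, -2.32154489e+01,  7.26770447e-02,
        4.33417142e-02, -9.70535234e-05]), 'ee_pos': array([ 180.66718357, -545.48252003,  213.35105276]), 'ee_rot': array([-1.79926734e+02, -2.60619335e-03,  1.83241007e+01]), 'force': array([1.10734688, 0.3915792 , 0.45424614]), 'torque': array([ 0.01994129,  0.03290639, -0.00530045]), 'gripper_force': 0.0, 'gripper_width': 91.38059521252995}
```

View pics/scene0.png

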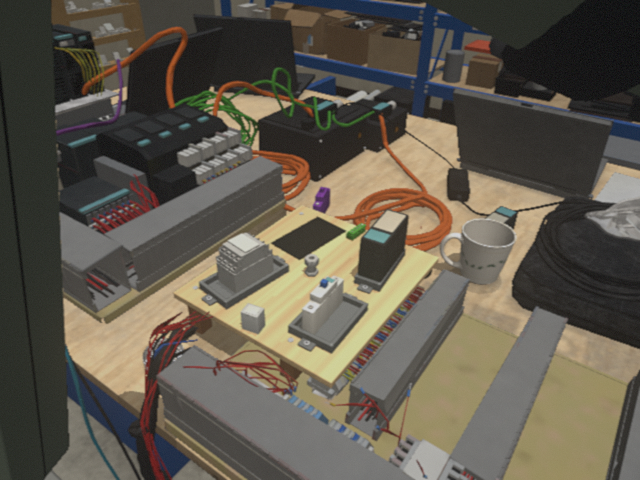

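View pics/side0.png

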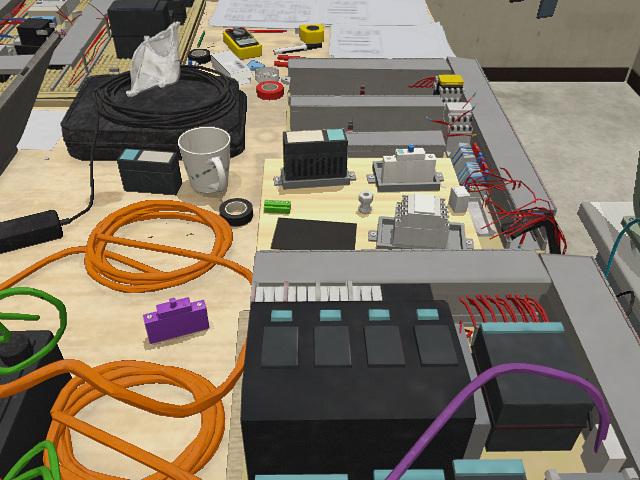

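The scene view shows the contactor at (243,260) in the front-left tray, the breaker at (325,305) front right, and the module at (383,250) back right. The pad is at (310,238) back left, with the gland at (312,265) mid-board. The side view agrees, with the module at (315,155), the breaker at (405,165) and the contactor at (420,220).

```bash
python3 - <<'E'
from h import *
m=camera_model("scene")
for n,u,v,z in [("gland",312,275,87),("pad",310,238,88),("contactor tray",243,282,95),("breaker tray",328,320,95),("module tray",380,280,95),("relay",252,328,87),("plug",356,231,95),("board near-left",178,294,85),("board right",436,255,85),("board nearR",328,378,85),("equip left corner",285,165,200),("equip nearleft end",130,250,230)]:
    print(n,onz(m,u,v,z).round())
m=camera_model("side")
for n,u,v,z in [("gland",366,212,87),("pad",313,236,88),("module base",315,185,95),("relay",460,210,87),("plug",277,206,90),("equip near edge top",350,252,200)]:
    print(n,onz(m,u,v,z).round())
E
```

```text
gland [556. -33.  87.]
pad [636.  29.  88.]
contactor tray [471.  35.  95.]
breaker tray [ 480. -116.   95.]
module tray [ 600. -131.   95.]
relay [412. -35.  87.]
plug [694. -29.  95.]
board near-left [401. 103.  85.]
board right [ 725. -169.   85.]
board nearR [ 403. -168.   85.]
equip left corner [657.  98. 200.]
equip nearleft end [321.  65. 230.]
gland [561. -22.  87.]
pad [643.  36.  88.]
module base [639. -82.  95.]
relay [414. -26.  87.]
plug [698. -34.  90.]
equip near edge top [604. 195. 200.]
```

Emit:
pendant --moves '[[[0, 0, -45], [0, 0, 6]], [[0, 0, -45], [0, 0, 6]], [[0, 0, -45], [0, 0, 6.3]], [[0, 0, -45], [0, 0, 0]], [[0, 0, 0], [0, 0, 0]]]'

```text
time_s: 0.65
ee_pos: [181.3, -547.6, 400.8]
ee_rot: [179.3, -0.2, 0.0]
force: [0.4, 0.0, -0.9]
gripper_width: 90.8
gripper_force: 0.0
```

Emit:
pendant --moves '[[[28, -36, 0], [0, 0, 0]], [[28, -36, 0], [0, 0, 0]], [[28, -36, 0], [0, 0, 0]], [[28, -36, 0], [0, 0, 0]], [[28, -36, 0], [0, 0, 0]], [[28, -36, 0], [0, 0, 0]], [[28, -36, 0], [0, 0, 0]], [[28, -36, 0], [0, 0, 0]]]' --quiet true

```text
ok
```

Emit:
pendant --moves '[[[30, -37, 0], [0, 0, 0]], [[30, -37, 0], [0, 0, 0]], [[30, -37, 0], [0, 0, 0]], [[30, -37, 0], [0, 0, 0]], [[30, -37, 0], [0, 0, 0]], [[30, -37, 0], [0, 0, 0]], [[0, 0, 0], [0, 0, 0]], [[0, 0, 0], [0, 0, 0]]]'

```text
time_s: 2.25
ee_pos: [584.6, -35.0, 392.3]
ee_rot: [180.0, 0.2, 0.1]
force: [-0.7, -0.4, 0.7]
gripper_width: 91.1
gripper_force: 0.0
```

```bash
python3 - <<'E'
from h import *
m=camera_model("wrist");cv2.imwrite("pics/w1.png",grab_frame("wrist"));print(np.round(m["T"],3).tolist())
E
```

```text
[[0.001, 0.963, 0.268, 660.933], [-1.0, 0.001, -0.0, -34.103], [-0.0, -0.268, 0.963, 563.023], [0.0, 0.0, 0.0, 1.0]]
```

View pics/w1.png

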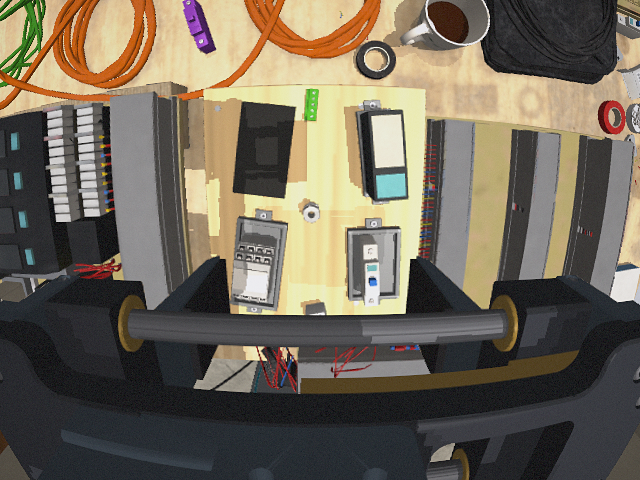

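The wrist view shows the contactor at (257,275), the breaker at (371,272), the module at (388,153), the pad at (265,150), the gland at (311,212), the plug at (312,105) and the relay at (316,308). I'll rectify it onto the rim plane to read the tray corners.

```bash
python3 - <<'E'
from h import *
im=cv2.imread("pics/w1.png");m=camera_model("wrist")
s=1.9;x1,y1=715,105
W,H=int(285*s),int(315*s)
U=np.zeros((H,W),np.float32);V=U.copy()
for r in range(H):
    for c in range(W):
        U[r,c],V[r,c]=proj(m,(x1-r/s,y1-c/s,99),True)
o=cv2.remap(im,U,V,cv2.INTER_CUBIC)
cv2.imwrite("pics/o1.png",o)
E
```

```text
(no output)
```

View pics/o1.png

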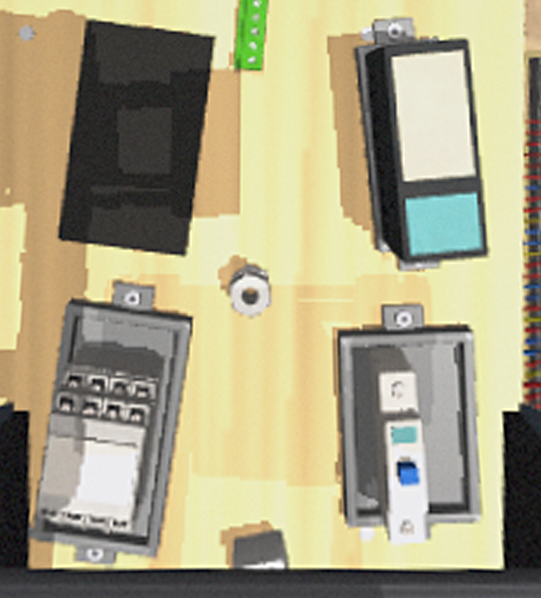

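Measurements at rim height, with sizes that match the given ones:

| Place | Centre x, y (mm) | Yaw (deg) |
|---|---|---|
| Long tray | (490, 45) | -8 |
| Wide tray | (491, -110.5) | +2 |
| Narrow tray and module | (639.5, -110) | +5.7 |
| Pad | (642, 34.5) | -7.2 |

I'll move the module to the pad first.

Emit:
pendant --moves '[[[14, 18.7, 36], [0, 0, 0]], [[14, 18.7, 36], [0, 0, 0]], [[14, 18.7, 36], [0, 0, 0]], [[13, 18.7, 36], [0, 0, 0]], [[0, 0, 0], [0, 0, -5.7]], [[0, 0, 0], [0, 0, 0]], [[0, 0, 0], [0, 0, 0]]]' --jaw 72 --grip_force 25

```text
time_s: 3.0
ee_pos: [639.2, -111.6, 251.1]
ee_rot: [180.0, -0.1, 5.5]
force: [0.8, -0.4, 0.2]
gripper_width: 72.0
gripper_force: 0.0
```

```bash
python3 - <<'E'
from h import *
m=camera_model("wrist");im=grab_frame("wrist")
s=3;x1,y1=715,-20;W,H=180*s,170*s
g=np.mgrid[0:H,0:W]
M=np.array([[proj(m,(x1-r/s,y1-c/s,168),True) for c in range(W)] for r in range(H)],np.float32)
cv2.imwrite("pics/o2.png",cv2.remap(im,M[...,0],M[...,1],cv2.INTER_CUBIC))
E
```

```text
(no output)
```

View pics/o2.png

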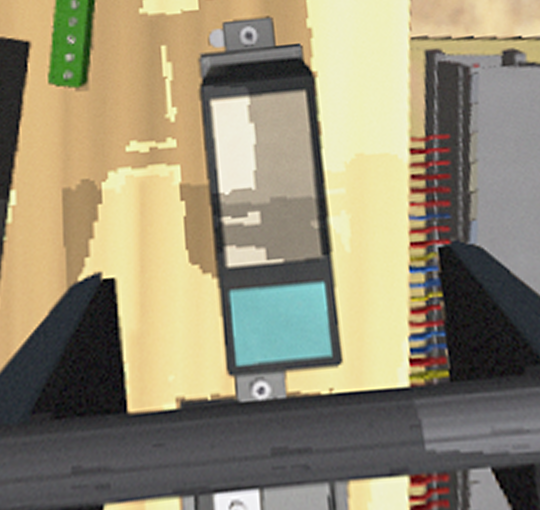

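The module's top corners are at (202,88), (313,75), (340,362) and (230,373). That puts its centre at (640,-110.4) with yaw 5.4, and the fingers straddle it, so I can descend and grip.

Emit:
pendant --moves '[[[0, 0, 30], [0, 0, 0]], [[0, 0, 30], [0, 0, 0]], [[0, 0, 30], [0, 0, 0]], [[0, 0, 25], [0, 0, 0]], [[0, 0, 15], [0, 0, 0]], [[0, 0, 0], [0, 0, 0]], [[0, 0, 0], [0, 0, 0]]]'

```text
time_s: 3.75
ee_pos: [640.2, -110.5, 121.4]
ee_rot: [180.0, -0.1, 5.7]
force: [-0.7, -0.4, 0.8]
gripper_width: 72.0
gripper_force: 0.0
```

Emit:
pendant --moves '[[[0, 0, 0], [0, 0, 0]], [[0, 0, 0], [0, 0, 0]], [[0, 0, 0], [0, 0, 0]], [[0, 0, 0], [0, 0, 0]], [[0, 0, 0], [0, 0, 0]], [[0, 0, 0], [0, 0, 0]]]' --jaw 30 --grip_force 25

```text
time_s: 4.35
ee_pos: [639.8, -110.6, 120.4]
ee_rot: [180.0, -0.0, 5.7]
force: [-0.5, -0.4, 2.8]
gripper_width: 39.8
gripper_force: 25.0
```

Emit:
pendant --moves '[[[0, 0, -10], [0, 0, 0]], [[0, 0, -20], [0, 0, 0]], [[0, 0, -30], [0, 0, 0]], [[0, 0, -30], [0, 0, 0]], [[0, 0, 0], [0, 0, 0]], [[0, 0, 0], [0, 0, 0]]]'

```text
time_s: 4.95
ee_pos: [639.4, -110.4, 209.9]
ee_rot: [180.0, -0.0, 5.7]
force: [0.0, -0.5, -2.0]
gripper_width: 40.1
gripper_force: 25.0
```

Emit:
pendant --moves '[[[0, 0, 0], [0, 0, 6.45]], [[0, 0, 0], [0, 0, 6.45]], [[-4, -36, 0], [0, 0, 0]], [[-4, -36, 0], [0, 0, 0]], [[-4, -36, 0], [0, 0, 0]], [[-3.6, -36.2, 0], [0, 0, 0]], [[0, 0, 0], [0, 0, 0]], [[0, 0, 0], [0, 0, 0]]]'

```text
time_s: 5.75
ee_pos: [641.0, 35.2, 207.7]
ee_rot: [179.9, 0.2, -7.1]
force: [-0.8, -0.9, -2.7]
gripper_width: 39.5
gripper_force: 25.0
```

Emit:
pendant --moves '[[[0, 0, 30], [0, 0, 0]], [[0, 0, 30], [0, 0, 0]], [[0, 0, 20], [0, 0, 0]], [[0, 0, 10], [0, 0, 0]], [[0, 0, 6], [0, 0, 0]], [[0, 0, 4], [0, 0, 0]], [[0, 0, 0], [0, 0, 0]], [[0, 0, 0], [0, 0, 0]]]'

```text
time_s: 6.55
ee_pos: [642.8, 34.4, 110.9]
ee_rot: [-180.0, -0.1, -7.2]
force: [-0.9, 0.1, -1.6]
gripper_width: 39.9
gripper_force: 25.0
```

Emit:
pendant --moves '[[[0, 0, 2], [0, 0, 0]], [[0, 0, 0], [0, 0, 0]]]'

```text
time_s: 6.75
ee_pos: [643.0, 34.6, 109.4]
ee_rot: [-180.0, -0.2, -7.2]
force: [0.4, -0.7, 2.6]
gripper_width: 39.9
gripper_force: 25.0
```

Emit:
pendant --moves '[[[0, 0, 0], [0, 0, 0]], [[0, 0, 0], [0, 0, 0]], [[0, 0, 0], [0, 0, 0]], [[0, 0, 0], [0, 0, 0]]]' --jaw 66

```text
time_s: 7.15
ee_pos: [642.1, 34.6, 107.9]
ee_rot: [180.0, 0.0, -7.2]
force: [-0.5, 0.5, 0.8]
gripper_width: 65.7
gripper_force: 0.0
```

Emit:
pendant --moves '[[[0, 0, -20], [0, 0, 0]], [[0, 0, -40], [0, 0, 0]], [[0, 0, -40], [0, 0, 0]], [[0, 0, -40], [0, 0, 0]], [[0, 0, -40], [0, 0, -7.2]], [[0, 0, -40], [0, 0, 0]], [[0, 0, -40], [0, 0, 0]], [[0, 0, -20], [0, 0, 0]]]'

```text
time_s: 7.95
ee_pos: [642.7, 34.6, 392.3]
ee_rot: [-180.0, -0.4, 0.0]
force: [0.1, -1.0, 0.2]
gripper_width: 66.5
gripper_force: 0.0
```

Emit:
pendant --moves '[[[-19, 36, 0], [0, 0, 0]], [[-19, 36, 0], [0, 0, 0]], [[-20, 36, 0], [0, 0, 0]], [[0, 0, 0], [0, 0, 0]], [[0, 0, 0], [0, 0, 0]]]'

```text
time_s: 8.45
ee_pos: [584.0, -73.9, 388.3]
ee_rot: [-180.0, -0.0, -0.1]
force: [-1.1, 0.7, -0.7]
gripper_width: 66.0
gripper_force: 0.0
```

```bash
cat >> h.py <<'E'
def ortho(fn,z,x1,y1,w,h,s):
    m=camera_model("wrist");im=grab_frame("wrist")
    M=np.array([[proj(m,(x1-r/s,y1-c/s,z),True) for c in range(int(w*s))] for r in range(int(h*s))],np.float32)
    cv2.imwrite(fn,cv2.remap(im,M[...,0],M[...,1],cv2.INTER_CUBIC));print("cam",m["T"][0][3],m["T"][1][3],m["T"][2][3])
E
python3 -c "
from h import *
ortho('pics/o3.png',99,715,105,285,300,2)"
```

```text
cam 659.6279545899613 -73.38952162879689 559.258093546712
```

View pics/o3.png

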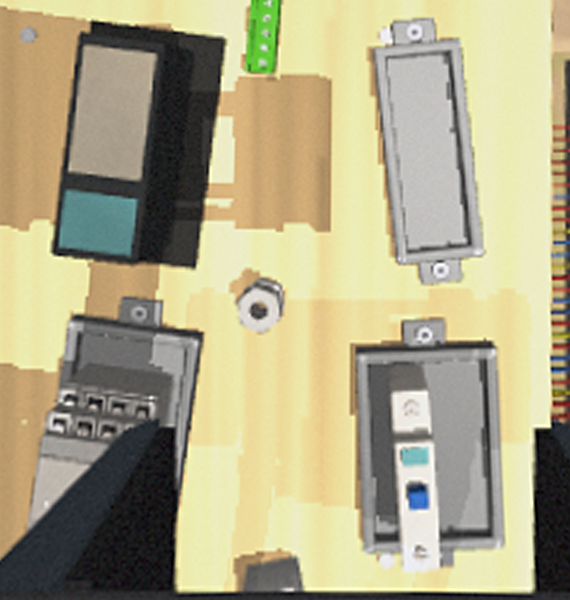

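The rectified picture shows the module standing on the pad. The narrow tray is clear at about (428,149), which is (640.6,-109.2) with yaw 6.2. The breaker's end screws at (410,408) and (421,552) give its centre as (489,-100.6) with yaw 4.3.

Emit:
pendant --moves '[[[-19, 5.3, 42], [0, 0, 0]], [[-19, 5.3, 42], [0, 0, 0]], [[-19, 5.3, 42], [0, 0, 0]], [[-19, 5.3, 42], [0, 0, 0]], [[-19, 5.3, 41], [0, 0, 0]], [[0, 0, 0], [0, 0, -4.3]], [[0, 0, 0], [0, 0, 0]], [[0, 0, 0], [0, 0, 0]]]' --jaw 50 --grip_force 20

```text
time_s: 9.3
ee_pos: [491.0, -99.5, 179.7]
ee_rot: [180.0, -0.1, 4.3]
force: [0.2, -0.0, 0.1]
gripper_width: 50.6
gripper_force: 0.0
```

```bash
python3 -c "
from h import *
ortho('pics/o4.png',145,570,-30,140,130,4)"
```

```text
cam 566.1474630395417 -93.10903617917582 350.8195808675722
```

View pics/o4.png

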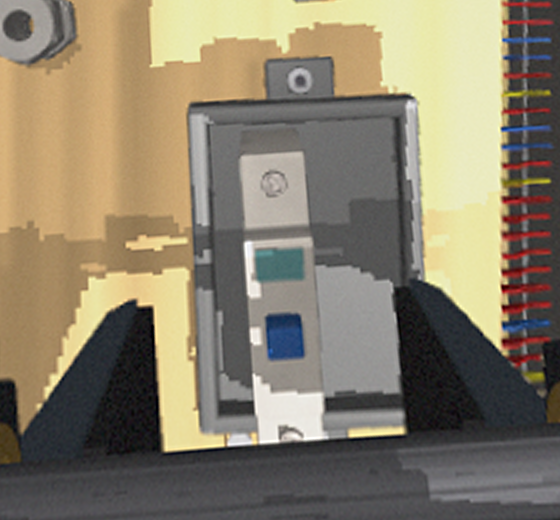

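The breaker's middle is centred near (285,316), which is (491,-101), and the fingers straddle it at (150,400) and (410,400). Next I descend, grip and lift.

Emit:
pendant --moves '[[[0, 1, 25], [0, 0, 0]], [[0, 0, 25], [0, 0, 0]], [[0, 0, 15], [0, 0, 0]], [[0, 0, 7], [0, 0, 0]], [[0, 0, 0], [0, 0, 0]], [[0, 0, 0], [0, 0, 0]]]'

```text
time_s: 9.95
ee_pos: [490.5, -101.1, 108.0]
ee_rot: [180.0, -0.1, 4.3]
force: [0.5, -0.3, 0.1]
gripper_width: 50.0
gripper_force: 0.0
```

Emit:
pendant --moves '[[[0, 0, 0], [0, 0, 0]], [[0, 0, 0], [0, 0, 0]], [[0, 0, 0], [0, 0, 0]], [[0, 0, 0], [0, 0, 0]], [[0, 0, 0], [0, 0, 0]], [[0, 0, 0], [0, 0, 0]]]' --jaw 8 --grip_force 20

```text
time_s: 10.55
ee_pos: [489.3, -101.1, 107.2]
ee_rot: [180.0, -0.0, 4.3]
force: [-0.5, -0.2, 1.5]
gripper_width: 17.5
gripper_force: 20.0
```

Emit:
pendant --moves '[[[0, 0, -8], [0, 0, 0]], [[0, 0, -15], [0, 0, 0]], [[0, 0, -25], [0, 0, 0]], [[0, 0, -30], [0, 0, 0]], [[0, 0, -10], [0, 0, -1.9]], [[0, 0, 0], [0, 0, 0]], [[0, 0, 0], [0, 0, 0]]]'

```text
time_s: 11.25
ee_pos: [488.8, -100.9, 194.6]
ee_rot: [-180.0, 0.0, 6.2]
force: [-0.3, 0.2, -1.9]
gripper_width: 17.7
gripper_force: 20.0
```

Emit:
pendant --moves '[[[37.5, 6.2, 0], [0, 0, 0]], [[37.5, 6.2, 0], [0, 0, 0]], [[37.5, 6.2, 0], [0, 0, 0]], [[37.5, 6.2, 0], [0, 0, 0]], [[0, 0, 0], [0, 0, 0]], [[0, 0, 0], [0, 0, 0]], [[0, 0, 0], [0, 0, 0]]]'

```text
time_s: 11.95
ee_pos: [639.5, -109.3, 193.9]
ee_rot: [-180.0, 0.2, 6.2]
force: [-0.3, -0.2, -1.3]
gripper_width: 17.8
gripper_force: 20.0
```

Emit:
pendant --moves '[[[0, 0, 25], [0, 0, 0]], [[0, 0, 25], [0, 0, 0]], [[0, 0, 20], [0, 0, 0]], [[0, 0, 10], [0, 0, 0]], [[0, 0, 5], [0, 0, 0]], [[0, 0, 0], [0, 0, 0]], [[0, 0, 0], [0, 0, 0]]]'

```text
time_s: 12.65
ee_pos: [641.6, -109.5, 111.2]
ee_rot: [180.0, -0.1, 6.2]
force: [1.6, 0.0, -1.5]
gripper_width: 17.7
gripper_force: 20.0
```

Emit:
pendant --moves '[[[0, 0, 2.5], [0, 0, 0]], [[0, 0, 1.5], [0, 0, 0]], [[0, 0, 0], [0, 0, 0]]]'

```text
time_s: 12.95
ee_pos: [641.6, -109.5, 107.2]
ee_rot: [180.0, -0.1, 6.2]
force: [0.6, 0.5, 4.0]
gripper_width: 17.3
gripper_force: 20.0
```

Emit:
pendant --moves '[[[0, 0, 0], [0, 0, 0]], [[0, 0, 0], [0, 0, 0]], [[0, 0, 0], [0, 0, 0]], [[0, 0, 0], [0, 0, 0]]]' --jaw 50

```text
time_s: 13.35
ee_pos: [641.0, -109.4, 105.7]
ee_rot: [-180.0, 0.0, 6.2]
force: [-0.4, 0.6, 0.5]
gripper_width: 46.6
gripper_force: 0.0
```

Emit:
pendant --moves '[[[0, 0, -15], [0, 0, 0]], [[0, 0, -35], [0, 0, 0]], [[0, 0, -40], [0, 0, 0]], [[0, 0, -40], [0, 0, 0]], [[0, 0, -40], [0, 0, 6.2]], [[0, 0, 0], [0, 0, 0]], [[0, 0, 0], [0, 0, 0]]]'

```text
time_s: 14.05
ee_pos: [641.3, -109.4, 276.9]
ee_rot: [180.0, -0.1, 0.1]
force: [0.5, -0.2, -0.2]
gripper_width: 49.8
gripper_force: 0.0
```

Emit:
pendant --moves '[[[-30, -31, -2], [0, 0, 0]], [[-30, -31, 0], [0, 0, 0]], [[-30, -31, 0], [0, 0, 0]], [[-30, -31, 0], [0, 0, 0]], [[-30, -31, 0], [0, 0, 0]], [[0, 0, 0], [0, 0, 8]], [[0, 0, 0], [0, 0, 0]], [[0, 0, 0], [0, 0, 0]]]' --jaw 76

```text
time_s: 14.85
ee_pos: [490.8, 45.3, 276.8]
ee_rot: [180.0, 0.1, -7.8]
force: [-0.1, -0.5, -0.3]
gripper_width: 76.0
gripper_force: 0.0
```

```bash
python3 -c "
from h import *
ortho('pics/o5.png',150,720,110,270,290,2)"
```

```text
cam 566.1963023302226 35.869398626567964 447.5696771855194
```

View pics/o5.png

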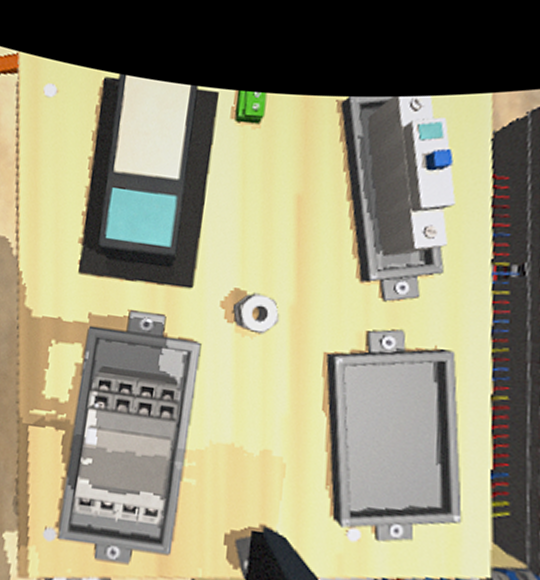

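The breaker stands in the narrow tray at (430,170). The contactor's terminal rows at (137,388) and (117,507) put its centre at about (490,47.5) with yaw -8.5. I'll pick it up.

Emit:
pendant --moves '[[[-1, -2, 40], [0, 0, 0.6]], [[0, 0, 40], [0, 0, 0]], [[0, 0, 35], [0, 0, 0]], [[0, 0, 25], [0, 0, 0]], [[0, 0, 15], [0, 0, 0]], [[0, 0, 7], [0, 0, 0]], [[0, 0, 0], [0, 0, 0]], [[0, 0, 0], [0, 0, 0]]]'

```text
time_s: 15.7
ee_pos: [491.1, 47.4, 116.4]
ee_rot: [-180.0, -0.1, -8.6]
force: [-0.9, -0.1, -0.4]
gripper_width: 76.3
gripper_force: 0.0
```

Emit:
pendant --moves '[[[0, 0, 0], [0, 0, 0]], [[0, 0, 0], [0, 0, 0]], [[0, 0, 0], [0, 0, 0]], [[0, 0, 0], [0, 0, 0]], [[0, 0, 0], [0, 0, 0]], [[0, 0, 0], [0, 0, 0]]]' --jaw 34 --grip_force 25

```text
time_s: 16.3
ee_pos: [490.3, 47.4, 116.2]
ee_rot: [180.0, -0.0, -8.6]
force: [-1.8, -1.3, 3.1]
gripper_width: 45.0
gripper_force: 26.8
```

Emit:
pendant --moves '[[[0, 0, -10], [0, 0, 0]], [[0, 0, -20], [0, 0, 0]], [[0, 0, -35], [0, 0, 0]], [[0, 0, -30], [0, 0, -5.3]], [[0, 0, 0], [0, 0, -5.3]], [[0, 0, 0], [0, 0, 0]]]'

```text
time_s: 16.9
ee_pos: [490.5, 47.9, 212.0]
ee_rot: [-180.0, -0.1, 2.0]
force: [-0.2, 0.4, -3.7]
gripper_width: 44.7
gripper_force: 26.8
```

Emit:
pendant --moves '[[[-1.2, 39.3, 0], [0, 0, 0]], [[-1.2, 39.3, 0], [0, 0, 0]], [[-1.2, 39.3, 0], [0, 0, 0]], [[-1, 39.3, 0], [0, 0, 0]], [[0, 0, 0], [0, 0, 0]], [[0, 0, 0], [0, 0, 0]], [[0, 0, 0], [0, 0, 0]]]'

```text
time_s: 17.6
ee_pos: [490.8, -108.7, 210.4]
ee_rot: [-179.9, 0.1, 2.0]
force: [0.3, -0.1, -2.6]
gripper_width: 44.5
gripper_force: 26.8
```

```bash
python3 -c "
from h import *
ortho('pics/o6.png',99,600,-20,190,200,2.8)"
```

```text
cam 566.7838571968439 -105.63631304547565 381.15521522421477
```

View pics/o6.png

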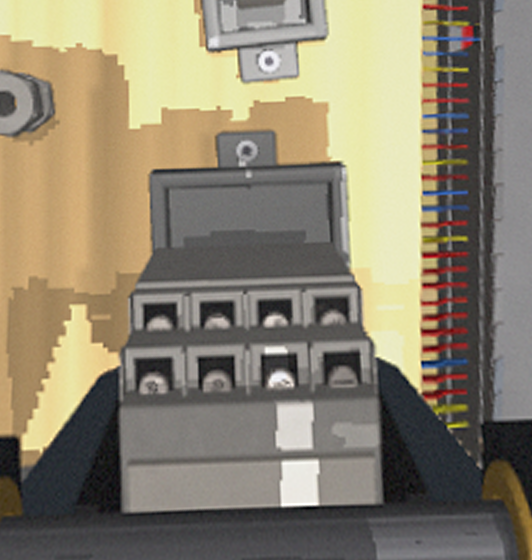

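The held contactor's front lower edge at row 245 gives x=529, so it is centred at about x=491. It also lines up laterally with the tray's front rim at (150–343, 168), so I'll lower it.

Emit:
pendant --moves '[[[0, 0.5, 25], [0, 0, 0]], [[0, 0, 25], [0, 0, 0]], [[0, 0, 20], [0, 0, 0]], [[0, 0, 12], [0, 0, 0]], [[0, 0, 7], [0, 0, 0]], [[0, 0, 0], [0, 0, 0]], [[0, 0, 0], [0, 0, 0]]]'

```text
time_s: 18.35
ee_pos: [492.0, -110.0, 122.7]
ee_rot: [180.0, -0.1, 2.0]
force: [0.6, 0.0, -1.6]
gripper_width: 44.9
gripper_force: 26.8
```

Emit:
pendant --moves '[[[0, 0, 3], [0, 0, 0]], [[0, 0, 2], [0, 0, 0]], [[0, 0, 1.5], [0, 0, 0]], [[0, 0, 0], [0, 0, 0]]]'

```text
time_s: 18.75
ee_pos: [491.6, -110.3, 116.3]
ee_rot: [180.0, -0.1, 2.0]
force: [-1.3, 0.1, 3.0]
gripper_width: 45.2
gripper_force: 26.8
```

Emit:
pendant --moves '[[[0, 0, 0], [0, 0, 0]], [[0, 0, 0], [0, 0, 0]], [[0, 0, 0], [0, 0, 0]], [[0, 0, 0], [0, 0, 0]]]' --jaw 76

```text
time_s: 19.15
ee_pos: [491.3, -110.1, 115.4]
ee_rot: [180.0, -0.0, 2.0]
force: [0.8, 0.2, 0.7]
gripper_width: 74.2
gripper_force: 0.0
```

Emit:
pendant --moves '[[[0, 0, -15], [0, 0, 0]], [[0, 0, -35], [0, 0, 0]], [[0, 0, -40], [0, 0, 0]], [[0, 0, -40], [0, 0, 0]], [[0, 0, -20], [0, 0, 0]], [[0, 0, 0], [0, 0, 0]]]'

```text
time_s: 19.75
ee_pos: [493.0, -110.5, 268.7]
ee_rot: [179.9, -0.4, 2.0]
force: [-0.4, 0.1, -0.7]
gripper_width: 76.3
gripper_force: 0.0
```

Emit:
pendant --moves '[[[30.8, -27.9, 0], [0, 0, 0]], [[30.8, -27.9, 0], [0, 0, 0]], [[30.8, -27.9, 0], [0, 0, 0]], [[30.8, -27.9, 0], [0, 0, 0]], [[30.8, -27.9, 0], [0, 0, 4.6]], [[0, 0, 0], [0, 0, 4.6]], [[0, 0, 0], [0, 0, 0]], [[0, 0, 0], [0, 0, 0]]]' --jaw 70

```text
time_s: 20.55
ee_pos: [639.5, 34.5, 263.9]
ee_rot: [180.0, 0.2, -7.1]
force: [0.6, -0.9, -0.0]
gripper_width: 70.1
gripper_force: 0.0
```

```bash
python3 -c "
from h import *
ortho('pics/o7.png',157,715,110,270,290,2)"
```

```text
cam 715.1896975054973 25.942954149672 434.63192421939937
```

View pics/o7.png

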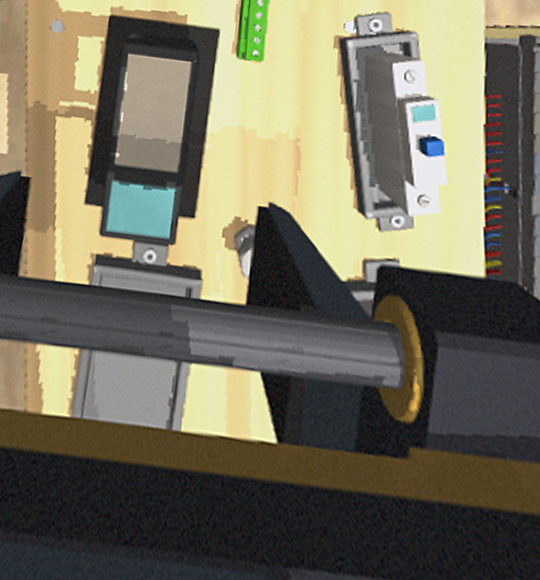

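The module's top spans (125,52) to (178,243), with its centre at about (641.5,35) as expected. The breaker stands in its tray. I'll pick up the module.

Emit:
pendant --moves '[[[1, 0, 40], [0, 0, 0]], [[0, 0, 40], [0, 0, 0]], [[0, 0, 35], [0, 0, 0]], [[0, 0, 25], [0, 0, 0]], [[0, 0, 12], [0, 0, 0]], [[0, 0, 3], [0, 0, 0]], [[0, 0, 0], [0, 0, 0]], [[0, 0, 0], [0, 0, 0]]]'

```text
time_s: 21.4
ee_pos: [642.3, 34.5, 112.2]
ee_rot: [-180.0, -0.2, -7.2]
force: [-0.1, 0.9, -0.2]
gripper_width: 70.1
gripper_force: 0.0
```

Emit:
pendant --moves '[[[0, 0, 0], [0, 0, 0]], [[0, 0, 0], [0, 0, 0]], [[0, 0, 0], [0, 0, 0]], [[0, 0, 0], [0, 0, 0]], [[0, 0, 0], [0, 0, 0]], [[0, 0, 0], [0, 0, 0]]]' --jaw 30 --grip_force 25

```text
time_s: 22.0
ee_pos: [641.3, 34.7, 110.6]
ee_rot: [-180.0, -0.0, -7.2]
force: [-0.8, 0.5, 1.4]
gripper_width: 39.8
gripper_force: 25.0
```

Emit:
pendant --moves '[[[0, 0, -10], [0, 0, 0]], [[0, 0, -20], [0, 0, 0]], [[0, 0, -35], [0, 0, 0]], [[0, 0, -30], [0, 0, 1]], [[0, 0, 0], [0, 0, 0]], [[0, 0, 0], [0, 0, 0]]]'

```text
time_s: 22.6
ee_pos: [641.0, 34.6, 205.5]
ee_rot: [180.0, -0.0, -8.2]
force: [-0.1, 0.3, -1.3]
gripper_width: 39.8
gripper_force: 25.0
```

Emit:
pendant --moves '[[[-38, 2.7, 0], [0, 0, 0]], [[-38, 2.7, 0], [0, 0, 0]], [[-38, 2.7, 0], [0, 0, 0]], [[-38, 2.7, 0], [0, 0, 0]], [[0, 0, 0], [0, 0, 0]], [[0, 0, 0], [0, 0, 0]], [[0, 0, 0], [0, 0, 0]]]'

```text
time_s: 23.3
ee_pos: [489.7, 45.5, 204.7]
ee_rot: [180.0, 0.0, -8.2]
force: [1.0, 0.2, -0.9]
gripper_width: 39.9
gripper_force: 25.0
```

Emit:
pendant --moves '[[[0, 0, 25], [0, 0, 0]], [[0, 0, 25], [0, 0, 0]], [[0, 0, 20], [0, 0, 0]], [[0, 0, 10], [0, 0, 0]], [[0, 0, 5], [0, 0, 0]], [[0, 0, 0], [0, 0, 0]], [[0, 0, 0], [0, 0, 0]]]'

```text
time_s: 24.0
ee_pos: [490.2, 45.6, 121.1]
ee_rot: [-180.0, -0.1, -8.2]
force: [-1.2, -0.1, -2.1]
gripper_width: 39.8
gripper_force: 25.0
```

Emit:
pendant --moves '[[[0, 0, 4], [0, 0, 0]], [[0, 0, 3], [0, 0, 0]], [[0, 0, 2.5], [0, 0, 0]], [[0, 0, 0], [0, 0, 0]]]'

```text
time_s: 24.4
ee_pos: [489.4, 45.5, 111.6]
ee_rot: [-180.0, -0.0, -8.2]
force: [-1.5, 0.1, 3.2]
gripper_width: 39.8
gripper_force: 25.0
```

Emit:
pendant --moves '[[[0, 0, 0], [0, 0, 0]], [[0, 0, 0], [0, 0, 0]], [[0, 0, 0], [0, 0, 0]], [[0, 0, 0], [0, 0, 0]]]' --jaw 66

```text
time_s: 24.8
ee_pos: [489.3, 45.5, 110.9]
ee_rot: [180.0, -0.0, -8.2]
force: [-0.2, -0.3, -0.0]
gripper_width: 65.5
gripper_force: 0.0
```

Emit:
pendant --moves '[[[0, 0, -15], [0, 0, 0]], [[0, 0, -35], [0, 0, 0]], [[0, 0, -40], [0, 0, 0]], [[0, 0, -45], [0, 0, 0]], [[0, 0, -45], [0, 0, 0]], [[0, 0, -45], [0, 0, 0]], [[10, 40, -25], [0, 0, 0]], [[10, 40, -15], [0, 0, 0]]]'

```text
time_s: 25.6
ee_pos: [498.4, -36.7, 378.9]
ee_rot: [-180.0, -0.3, -8.0]
force: [0.4, -0.2, -0.0]
gripper_width: 66.2
gripper_force: 0.0
```

Emit:
pendant --moves '[[[40, 20, 0], [0, 0, -8.2]], [[40, 0, 0], [0, 0, 0]], [[0, 0, 0], [0, 0, 0]], [[0, 0, 0], [0, 0, 0]]]'

```text
time_s: 26.0
ee_pos: [574.5, -62.0, 374.7]
ee_rot: [-180.0, 0.2, 0.0]
force: [-0.4, 0.4, 0.6]
gripper_width: 66.2
gripper_force: 0.0
```

```bash
python3 -c "
from h import *
ortho('pics/o8.png',99,715,105,285,300,2)
cv2.imwrite('pics/side9.png',cv2.resize(grab_frame('side')[100:270,230:500],None,fx=2.5,fy=2.5))"
```

```text
cam 650.7603558763083 -61.40851126614499 545.4419208656171
```

View pics/o8.png

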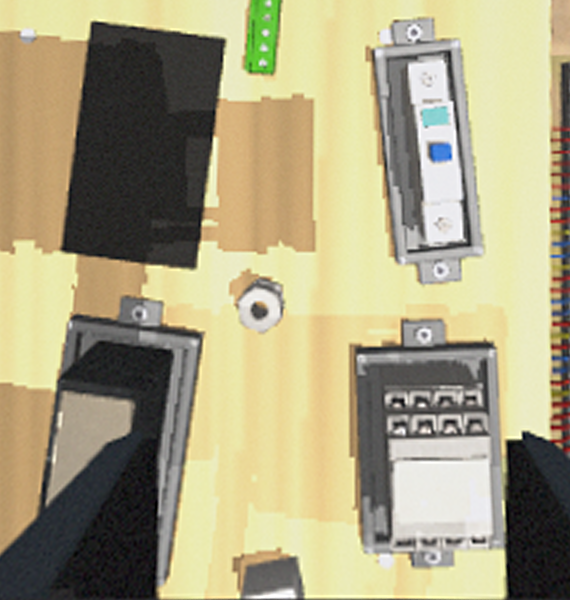

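View pics/side9.png

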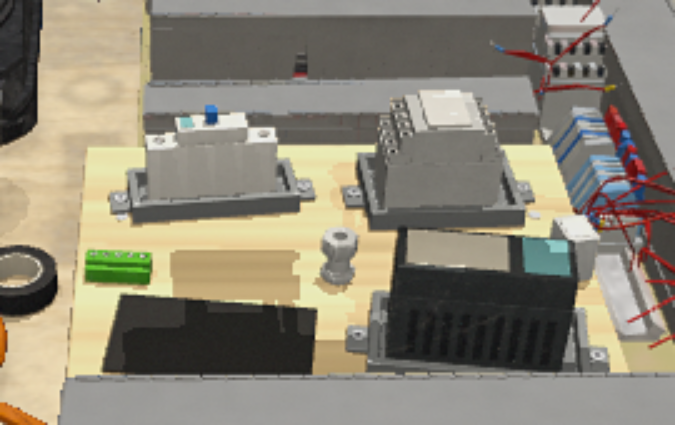

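All three devices stand upright in their own trays. In the wrist view the breaker is at (437,150), the contactor at (440,470) and the module at (105,440). The gland and plug have not moved, and the side view shows the relay still in place.

```bash
python3 -c "
from workcell import job_done
print(job_done())"
```

```text
the job is handed in; nothing more can be done
None
```

The job is handed in after about 26 s of the 109 s allowed: breaker, contactor and module each stand upright in their own trays, and the relay, gland and plug look undisturbed in the final pictures; the judge gave no verdict.

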